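Open the combination padlock and present it

ROBOT

A 6-joint arm with a two-finger parallel gripper is mounted at the origin on the work surface. World frame = base frame: x ahead of the robot, y to its left, z up, the work surface at z = 0. Lengths are in m, angles in rad, forces in N, time in s.
With the tool pointing down it reaches from about 0.4 to 0.925 m from the base axis. Payload 12.5 kg.
Tool frame: the origin (TCP) lies at the very end of the fingers, on their centre line; the grasp point (between the pads) lies 19 mm behind it; x points along the fingers, y is the direction in which the jaws open and shut, and the axes are right-handed (so a half turn about x gives the same grasp; the last joint's range is limited). The gripper opens to 95 mm and grips with 3 to 60 N. Pads are 20 mm wide; open, the fingers measure 119 mm over their backs; the gripper's body (75 mm by 180 mm) begins 59 mm behind the grasp point.
Start: joints at [-1.304, 0.491, 1.559, -0, 1.092, -0.106], TCP at [0.228, -0.582, 0.215] pointing down, gripper open.
Joint ranges: [-3.1, 3.1], [-0.84, 2.19], [0.05, 2.79], [-1.13, 4.28], [0.06, 2.93], [-2.69, 2.69]. Speed limits (rad/s): [2.22, 2.22, 2.79, 3.14, 3.14, 3.14].

INTERFACE

Orientations are given as a unit quaternion [x, y, z, w].
In Python, from workcell import arm, claw, viewer, order gives the robot as it stands. Calls block until the motion is done:
- arm.goto(position, orientation): joint-space move of the TCP to a pose.
- arm.servo_line(position, rot=None, max_speed=0.15): straight line of the TCP; rot=None keeps the orientation; max_speed is the mean speed in m/s.
- arm.movej(angles): joint-space move.
- claw.set_gripper(opening, effort=None): finger opening in m; effort is the grip in N (None keeps the last); returns when the fingers have stopped.
- arm.wait(seconds).
- arm.ik(position, orientation): joint angles nearest the present ones, or None.
- arm.get_obs(): the state.
- viewer.read_camera(name): name is "scene" or "top"; returns a dict with "frame" (400x640x3 uint8, red, green, blue), "z_map" (400x640 float32, m along the optical axis (not along the pixel's ray), 0 where there is no reading), "vfov" (degrees; the focal length in pixels is half the picture's height over the tangent of half this angle, whatever the lens; pixels are square), "cx", "cy" (the principal point, pixels), "extrinsics" (4x4, takes a point from world to camera coordinates). Camera axes: x right, y down, z forward; pixel columns grow to the right and rows downward; lengths in m; the calibration is good to about 2 mm. A picture is of the moment at which its call begins.
A pose or a line that the arm cannot do raises arm.Unreachable and nothing moves.
- order.sign_off(): hands the job in, once; it reports no verdict.
The state is a dict: "time": time; "joint_positions": joint angles; "qd": joint speeds; "joint_efforts": joint torques, N m; "ee_pos": TCP position; "eef_rot": TCP orientation; "force": force on the tool from outside, world axes, zero at the start; "torque": the same for the moment, N m; "gripper_width": finger opening in m.
Only numpy, scipy, OpenCV 4.12 (cv2) and the standard library are available. Lean on these libraries where they do the work, as an engineer would, in place of code of your own. Each camera call takes 0.05 s, during which the arm holds its last target.

TASK

The specimen carrier is to be locked, and its blue combination padlock lies shut in the white cradle. With the lock left lying in its cradle, turn the black dial clockwise, feeling it click from notch to notch, until its white pointer rests on the red mark, and only then pull the shackle fully open. Then lift the opened lock out and present it dial up, still, above the middle of the green mat with the lock 10 to 20 cm above the bench; finish while holding it there, and leave everything else where it stands.

Things in the scene. Friction and masses are not known exactly. Their poses are not given: they have to be found in the camera images.
- lock: blue combination padlock lying on its back, loose, about 0.45 kg. Case 64 (x) x 60 (y) x 28 mm high; origin at the centre of its underside, z up through the dial. The steel U-shaped shackle leaves its -x face. On top, white ticks round the dial every 20 degrees (one per notch) and a red mark at the -x edge, by the shackle
- lock_center (a point): centre of the padlock's case, 14 mm above its underside; axes as the lock's: x points away from the shackle, z up
- dial_grip (a point): on the dial's upright axis (the lock's middle), 56 mm above the lock's underside (66 mm above the bench at the start): grip height. The dial is a black disc 48 mm wide, its top 34 mm above the underside, with an upright bar on it, 40 long, 14 thick, 30 mm high. Half of the bar has a white line on top and a white end: the pointer
- dial (a joint): dial angle, rad, growing clockwise from above. At value q the pointer points to pi + 1.745 - q, anticlockwise from the lock's x axis. Open notch: 1.745, pointer at the red mark; range -0.1 to 2.53. It starts in a notch, 2 to 4 short. Notches are 0.349 apart; a spring resists with about 0.1 N m between them, and draws the dial in when let go within 0.1 of one
- shackle_bar (a point): middle of the shackle's cross bar, a steel rod 8 mm thick along the lock's y, straight for 22 mm, 16 mm above the lock's underside (26 mm above the bench at the start), 76 mm from the lock's middle towards its -x. Free gap between bar and case 40 mm (33 mm to the cradle), 34 mm wide, with only the bench below
- shackle (a joint): how far the shackle is pulled out of the case along the lock's -x, m: 0 shut, 0.022 fully open. It slides against about 2 N of friction and stays where it is left; a catch blocks it (1 to 2 mm of play; do not force it) unless the dial is within about 0.12 rad of its open notch
- cradle: white fixed plastic cradle, 77 x 73 mm, axes as the lock's; origin at the centre of its underside on the bench. The lock lies on its floor, 10 mm above the bench, between walls 9 mm high with 1.5 mm of play on every side: lift it straight up to take it out
- mat_center (a point): centre of the top of the green handover mat, 140 x 140 x 3 mm, fixed on the bench
- bottle: bystander, loose, to be left alone: amber reagent bottle, 60 mm wide, 150 mm high; origin at the centre of its underside
- jar: bystander, loose, to be left alone: small clear specimen jar with orange cap, 44 mm wide, 55 mm high; origin at the centre of its underside
- beaker: bystander, loose, to be left alone: glass beaker, 70 mm wide, 90 mm high; origin at the centre of its underside
- marker: bystander, loose, to be left alone: black marker, 130 x 13 x 12 mm, lying along its own x; origin at the centre of its underside
- tube_rack: bystander, loose, to be left alone: white test-tube rack with tubes, 60 x 170 mm, 104 mm high; origin at the centre of its underside
- bulb: bystander, loose, to be left alone: red rubber pipette bulb on its stand, 70 mm wide, 118 mm high; origin at the centre of its underside

How it is judged:
By the outcome, as a careful person would: the job done as asked, in the order asked, and still so for the second after the job is handed in, while the arm keeps its last pose, push and grip.
It also fails if it takes over 64 s, if anything falls off the work surface, if the arm or the gripper's body presses on something with over 40 N, if the wrist force passes 120 N, or if a joint passes its speed limit or range.

## Working session

There is one attempt and no reset: what is moved stays moved. The work goes in short steps, each a Python script; the robot and the scene stay as the last script left them, time stands still between calls to the robot, and variables do not carry over. Pictures are saved under pics/ and viewed, and the job is handed in when it is done.

```bash
mkdir -p pics; ls; python3 - <<'E'
from workcell import arm, claw, viewer, order
import cv2,numpy as np
for n in("scene","top"):
    d=viewer.read_camera(n); cv2.imwrite(f"pics/{n}0.png",d["frame"][...,::-1])
    np.savez(f"{n}0.npz",**{k:np.array(v) for k,v in d.items()})
    print(n,d["vfov"],d["cx"],d["cy"],np.round(d["extrinsics"],3).tolist())
o=arm.get_obs();print({k:np.round(v,3).tolist() for k,v in o.items()})
E
```

```text
pics
scene 43.97124968250116 316.2989291188514 197.4258128769081 [[0.078, 0.997, -0.021, 0.093], [0.601, -0.063, -0.797, -0.308], [-0.796, 0.05, -0.604, 1.655], [0.0, 0.0, 0.0, 1.0]]
top 43.128051169359956 324.12474817951403 198.5797935009902 [[-0.016, -1.0, 0.008, -0.115], [-0.993, 0.015, -0.117, 0.621], [0.117, -0.01, -0.993, 1.086], [0.0, 0.0, 0.0, 1.0]]
{'time': 0.1, 'joint_positions': [-1.304, 0.492, 1.559, 0.0, 1.092, -0.106], 'qd': [-0.001, -0.003, -0.002, 0.001, -0.001, 0.001], 'joint_efforts': [0.003, -61.362, -25.861, 0.069, 0.047, -0.0], 'ee_pos': [0.228, -0.582, 0.214], 'eef_rot': [-0.695, -0.131, 0.695, -0.131], 'force': [-0.474, 0.367, -0.65], 'torque': [-0.02, -0.032, -0.032], 'gripper_width': 0.096}
```

View pics/scene0.png

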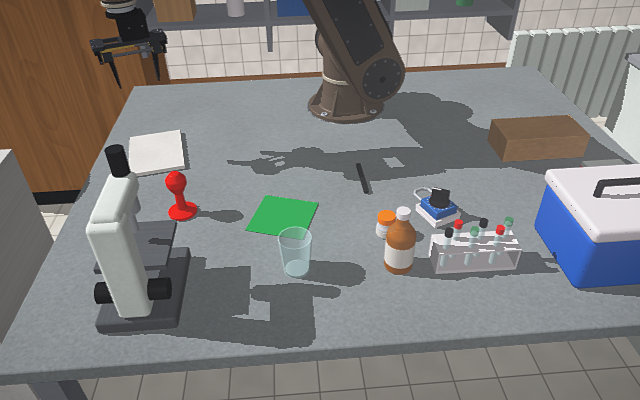

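View pics/top0.png

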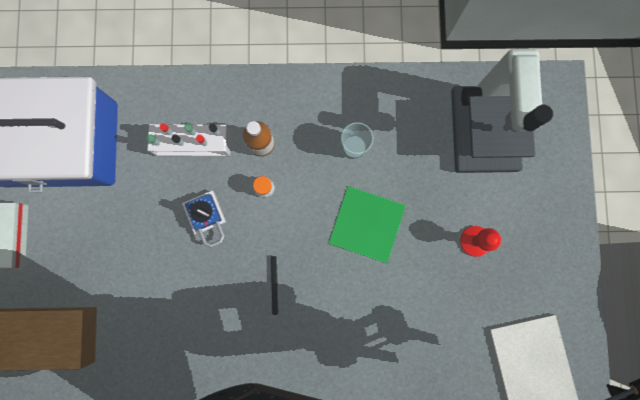

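The top view shows the lock at about (204,212) with its shackle towards the robot at about (213,240). The mat is at (367,225), the jar at (263,186), the rack at (188,140) and the marker at (272,285). Next I'll zoom in on the lock.

```bash
cat > h.py <<'E'
import numpy as np,cv2
def load(n):
    z=np.load(n+".npz"); return {k:z[k] for k in z.files}
def ray(d,uv):
    f=200/np.tan(np.radians(float(d["vfov"]))/2); E=np.array(d["extrinsics"])
    uv=np.atleast_2d(uv).astype(float)
    c=np.c_[(uv[:,0]-d["cx"])/f,(uv[:,1]-d["cy"])/f,np.ones(len(uv))]
    R=E[:3,:3];return -R.T@E[:3,3], c@R
def onz(d,uv,z):
    o,r=ray(d,uv); return o+r*((z-o[2])/r[:,2])[:,None]
def crop(d,x0,y0,w,h,s,name):
    cv2.imwrite(name,cv2.resize(np.ascontiguousarray(d["frame"][y0:y0+h,x0:x0+w,::-1]),None,fx=s,fy=s,interpolation=cv2.INTER_CUBIC))
E
python3 - <<'E'
from h import *
t=load("top0");s=load("scene0")
crop(t,170,175,75,75,8,"pics/tz.png"); crop(s,400,175,80,60,10,"pics/sz.png")
E
```

```text
(no output)
```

View pics/tz.png

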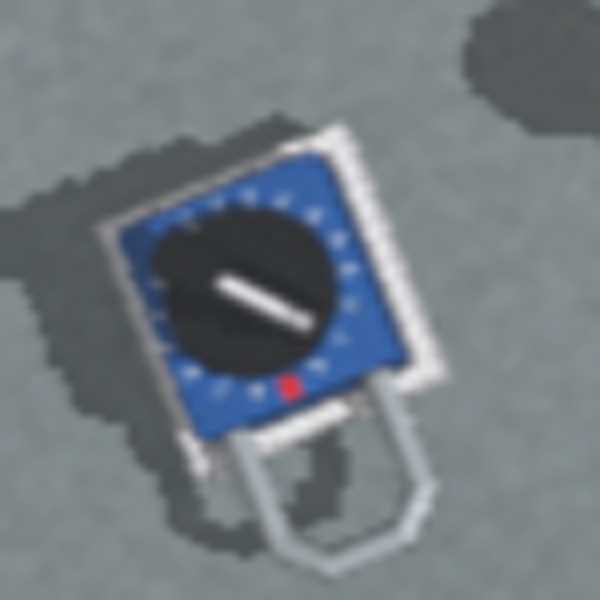

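View pics/sz.png

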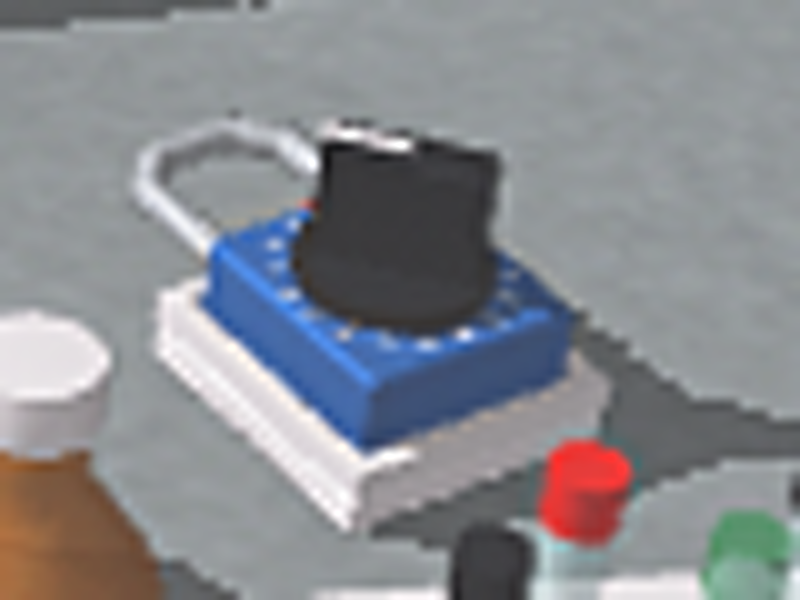

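Top crop: the pointer aims right and down (crop 222,282 to 310,325), and the red mark is at (290,387). A clockwise turn of about 40-60 degrees is needed. Now the poses.

```bash
python3 - <<'E'
from h import *
t=load("top0");s=load("scene0")
print("campos",ray(t,[[0,0]])[0].round(3),ray(s,[[0,0]])[0].round(3))
def mask(d,lo,hi,roi):
    h=cv2.cvtColor(d["frame"],cv2.COLOR_RGB2HSV); m=cv2.inRange(h,lo,hi); k=np.zeros_like(m);x,y,w,hh=roi;k[y:y+hh,x:x+w]=m[y:y+hh,x:x+w];return k
m=mask(t,(100,130,60),(125,255,255),(170,175,75,75))
p=cv2.findNonZero(m)[:,0]
P=onz(t,p,0.038)[:,:2]
r=cv2.minAreaRect((P*1000).astype(np.float32));print("blue rect mm",r)
red=mask(t,(0,130,100),(8,255,255),(170,175,75,75))|mask(t,(172,130,100),(180,255,255),(170,175,75,75))
q=cv2.findNonZero(red)[:,0]; rc=onz(t,q.mean(0),0.038)[0];print("red",q.mean(0),len(q),rc.round(4))
# pointer white ends on bar top z=.074 (crop scale 8)
def un(u,v):return [170+(u+.5)/8-.5,175+(v+.5)/8-.5]
A=onz(t,[un(222,282),un(310,325)],0.074);print("pointer",A.round(4))
d=A[1]-A[0];print("ang",np.degrees(np.arctan2(d[1],d[0])),"len",np.hypot(*d[:2]))
B=onz(t,[un(335,568),un(433,490),un(300,560),un(370,550)],0.026);print("shackle",B.round(4))
# mat
g=mask(t,(45,100,60),(80,255,255),(320,175,100,100));g=cv2.findNonZero(g)[:,0]
print("mat",cv2.minAreaRect((onz(t,g,.003)[:,:2]*1000).astype(np.float32)))
g=mask(s,(45,100,60),(80,255,255),(240,185,90,60));g=cv2.findNonZero(g)[:,0]
print("mat scene",cv2.minAreaRect((onz(s,g,.003)[:,:2]*1000).astype(np.float32)))
# bystanders rough
for n,u,z in [("bottle",(259,130),.15),("jar",(263,186),.055),("beaker",(357,140),.09),("mk1",(272,257),.012),("mk2",(275,313),.012),("rackL",(150,152),.0),("rackR",(229,155),.0),("bulb",(488,240),.1)]:
    print(n,onz(t,[u],z)[0].round(3))
E
```

```text
campos [ 0.487 -0.113  1.152] [ 1.494 -0.194  0.756]
blue rect mm ((593.4536743164062, 144.64248657226562), (63.25807571411133, 59.09929656982422), 21.985136032104492)
red [205.6 222.8] 5 [0.5689 0.1372 0.038 ]
pointer [[0.5943 0.147  0.074 ]
 [0.5824 0.1235 0.074 ]]
ang -116.75439726093751 len 0.026379250425326854
shackle [[0.5191 0.1264 0.026 ]
 [0.5402 0.0995 0.026 ]
 [0.5215 0.1361 0.026 ]
 [0.5239 0.1168 0.026 ]]
mat ((563.171142578125, -221.37701416015625), (139.49295043945312, 139.2490692138672), 70.5025634765625)
mat scene ((566.007568359375, -218.84425354003906), (139.33602905273438, 140.64697265625), 70.47013854980469)
bottle [0.747 0.006 0.15 ]
jar [0.646 0.009 0.055]
beaker [ 0.738 -0.196  0.09 ]
mk1 [ 0.492 -0.006  0.012]
mk2 [ 0.369 -0.012  0.012]
rackL [0.738 0.276 0.   ]
rackR [0.728 0.093 0.   ]
bulb [ 0.519 -0.463  0.1  ]
```

```bash
python3 - <<'E'
from h import *
C0=np.array([.5935,.1445])
for n in("top0","scene0"):
    d=load(n);h,w=d["z_map"].shape
    uv=np.stack(np.meshgrid(np.arange(w),np.arange(h)),-1).reshape(-1,2)
    o,r=ray(d,uv);P=o+r*d["z_map"].reshape(-1,1)
    near=np.hypot(*(P[:,:2]-C0).T)<.12; P=P[near];col=d["frame"].reshape(-1,3)[near];U=uv[near]
    hs=cv2.cvtColor(col[None],cv2.COLOR_RGB2HSV)[0]
    print(n,np.histogram(P[:,2],bins=np.arange(-.005,.09,.005)))
    def rect(k,nm):
        if k.sum()>5: print(nm,k.sum(),P[k,2].mean().round(4),[np.round(x,1) for x in cv2.minAreaRect((P[k,:2]*1000).astype(np.float32))],(P[k,:2].mean(0)*1000).round(1))
    rect((abs(P[:,2]-.038)<.003)&(hs[:,0]>95)&(hs[:,0]<130)&(hs[:,1]>100),"bluetop")
    rect((abs(P[:,2]-.038)<.003),"casetop")
    rect((P[:,2]>.068)&(P[:,2]<.08)&(hs[:,2]<120),"bardark"); rect((P[:,2]>.068)&(P[:,2]<.08),"bar")
    rect((abs(P[:,2]-.044)<.002)&(hs[:,2]<90),"disc")
    rect((abs(P[:,2]-.019)<.003)&(hs[:,1]<60)&(np.hypot(*(P[:,:2]-C0).T)<.06),"cradle")
    k=(hs[:,1]>150)&((hs[:,0]<8)|(hs[:,0]>172))&(P[:,2]>.03)&(P[:,2]<.045)&(np.hypot(*(P[:,:2]-C0).T)<.05);rect(k,"red")
    print(P[k].round(4)[:12].tolist())
E
```

```text
top0 (array([3306, 3854,  137,   30,  157,  110,  130,  118,  299,  236,   78,
          3,    5,    5,   10,   72,   45,    0]), array([-0.005,  0.   ,  0.005,  0.01 ,  0.015,  0.02 ,  0.025,  0.03 ,
        0.035,  0.04 ,  0.045,  0.05 ,  0.055,  0.06 ,  0.065,  0.07 ,
        0.075,  0.08 ,  0.085]))
bluetop 290 0.038 [array([594. , 145.6]), array([63.6, 59.7]), np.float64(22.2)] [591.8 142.6]
casetop 357 0.0382 [array([577. , 138.8]), array([101.8,  59.7]), np.float64(22.1)] [591.6 143.8]
bardark 99 0.074 [array([594.5, 145.6]), array([39.6, 13.6]), np.float64(60.9)] [595.6 147.3]
bar 124 0.0741 [array([594.4, 145.5]), array([40. , 13.6]), np.float64(60.9)] [594.3 145.2]
disc 160 0.0439 [array([593.6, 145.4]), array([41.9, 45.5]), np.float64(59.5)] [593.4 145.4]
cradle 201 0.0192 [array([594.7, 146. ]), array([77.5, 73.8]), np.float64(22.7)] [596.2 140.2]
[[0.5707, 0.1365, 0.0371], [0.5684, 0.1384, 0.0385], [0.5684, 0.1361, 0.0386], [0.5661, 0.1358, 0.0402]]
scene0 (array([ 687, 1523,   78,   71,  151,  108,  119,   91,  200,  101,   56,
         31,   30,   37,   25,   69,   20,    0]), array([-0.005,  0.   ,  0.005,  0.01 ,  0.015,  0.02 ,  0.025,  0.03 ,
        0.035,  0.04 ,  0.045,  0.05 ,  0.055,  0.06 ,  0.065,  0.07 ,
        0.075,  0.08 ,  0.085]))
bluetop 179 0.0379 [array([598.5, 148.7]), array([65.7, 59.6]), np.float64(23.2)] [611.4 142.7]
casetop 218 0.0381 [array([598.3, 149.3]), array([65.7, 60.6]), np.float64(22.8)] [610.8 145. ]
bardark 88 0.0729 [array([598.3, 149.6]), array([39.2, 16.1]), np.float64(62.5)] [601.1 149.9]
bar 101 0.0732 [array([598. , 149.1]), array([40.3, 16.1]), np.float64(62.5)] [599.7 148.6]
disc 87 0.044 [array([606.2, 145.9]), array([45.9, 32.1]), np.float64(68.0)] [608.5 145.1]
cradle 149 0.0188 [array([598. , 149.4]), array([79.4, 74.7]), np.float64(23.2)] [619.7 143.4]
[]
```

The two views give lock centres of (594.2,145.5) and (598.2,149.2) mm, so I'll use the mean. Yaw is about 22° and the bar lies at about 62°. That puts the pointer 220° from the lock's x, q≈1.05, two notches short, so it needs 40° clockwise. Next I'll plan the tool yaw and move above the dial.

```bash
cat >> h.py <<'E'
from scipy.spatial.transform import Rotation as Rn
def q(a):
    a=np.radians(a);c,s=np.cos(a),np.sin(a)
    return Rn.from_matrix(np.array([[0,c,s],[0,s,-c],[-1,0,0]])).as_quat()
C=np.array([.596,.1473]); YAW=22.0
def yawof(o):
    y=Rn.from_quat(o["eef_rot"]).as_matrix()[:,1]; return np.degrees(np.arctan2(y[1],y[0]))
E
python3 - <<'E'
from h import *
from workcell import arm,claw
o=arm.get_obs();print("start yaw",yawof(o))
for a in (-28,-68,-75,152,112,22,202,-158,112,-68):
    j=arm.ik([*C,.05],q(a)); print(a,None if j is None else np.round(j,2))
u=C-.076*np.array([np.cos(np.radians(YAW)),np.sin(np.radians(YAW))])
for a in(22,-158): 
    j=arm.ik([*u,.01],q(a)); print("sh",u,a,None if j is None else np.round(j,2))
arm.goto([*C,.25],q(-28)); o=arm.get_obs()
print(o["time"],o["ee_pos"],yawof(o),o["joint_positions"])
E
```

```text
start yaw -68.64229596710281
-28 [ 0.13  0.67  1.73 -0.    0.74  0.62]
-68 [ 0.13  0.67  1.73 -0.    0.74  1.32]
-75 [ 0.13  0.67  1.73 -0.    0.74  1.44]
152 [ 0.13  0.67  1.73 -0.    0.74 -2.52]
112 [ 0.13  0.67  1.73 -0.    0.74 -1.82]
22 [ 0.13  0.67  1.73 -0.    0.74 -0.25]
202 None
-158 None
112 [ 0.13  0.67  1.73 -0.    0.74 -1.82]
-68 [ 0.13  0.67  1.73 -0.    0.74  1.32]
sh [0.52553403 0.1188299 ] 22 [ 0.1   0.67  1.94 -0.    0.53 -0.28]
sh [0.52553403 0.1188299 ] -158 None
2.975 [0.59619111 0.14660083 0.24994731] -28.05918953082409 [ 1.33604510e-01  4.43127958e-01  1.54227257e+00 -9.12462853e-05
  1.15623230e+00  6.23366508e-01]
```

```bash
python3 - <<'E'
from h import *
from workcell import arm,claw,viewer
arm.servo_line([*C,.10],max_speed=.12)
o=arm.get_obs();print(o["time"],o["ee_pos"],o["force"].round(2),o["torque"].round(3))
d=viewer.read_camera("scene");np.savez("scene1.npz",**{k:np.array(v) for k,v in d.items()})
crop(d,380,130,120,100,6,"pics/s1.png")
f=200/np.tan(np.radians(float(d["vfov"]))/2);E=d["extrinsics"]
for s in(-.054,0,.054):
    a=np.radians(-28);p=np.array([*(o["ee_pos"][:2]+s*np.array([np.cos(a),np.sin(a)])),o["ee_pos"][2],1]);c=E@p
    u=np.array([f*c[0]/c[2]+d["cx"],f*c[1]/c[2]+d["cy"]]);print(s,u,(u-[380,130])*6)
E
```

```text
4.375 [0.59632303 0.14736579 0.10067631] [-0.43  0.29 -0.12] [-0.049 -0.072  0.024]
-0.054 [446.13548145 168.0510896 ] [396.81288868 228.3065376 ]
0 [441.16951987 180.32269276] [367.01711921 301.93615655]
0.054 [435.84571293 193.47858313] [335.07427755 380.87149879]
```

View pics/s1.png

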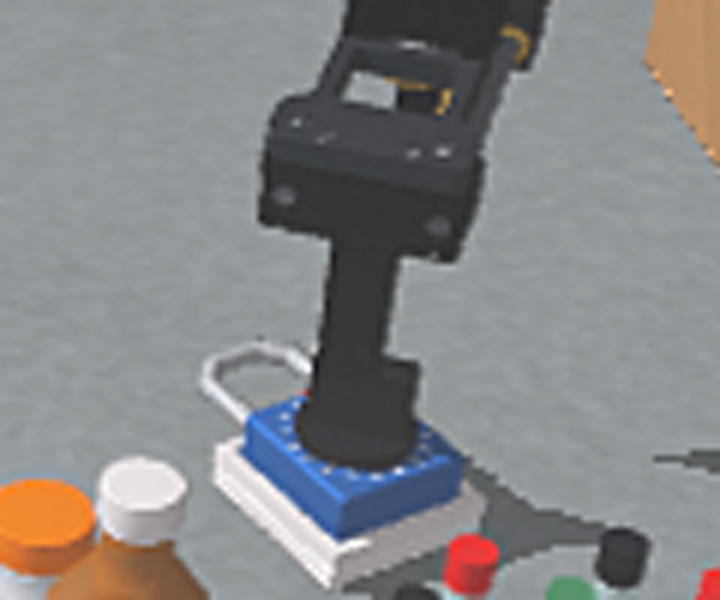

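```bash
python3 - <<'E'
from h import *
a=np.radians(-28);J=np.array([np.cos(a),np.sin(a)]);B=np.array([-J[1],J[0]]);T=np.array([.5963,.1473])
d=load("scene1");h,w=d["z_map"].shape
uv=np.stack(np.meshgrid(np.arange(w),np.arange(h)),-1).reshape(-1,2)
o,r=ray(d,uv);P=o+r*d["z_map"].reshape(-1,1)
k=(P[:,2]>.105)&(P[:,2]<.15)&(np.hypot(*(P[:,:2]-T).T)<.1);P=P[k]
print(len(P))
for lo in np.arange(.105,.15,.01):
    s=P[(P[:,2]>=lo)&(P[:,2]<lo+.01)]; x=(s[:,:2]-T)@J;y=(s[:,:2]-T)@B
    f=x>.03; print(round(lo,3),f.sum(),"jaw",x[f].min().round(4),x[f].max().round(4),"bar",y[f].min().round(4),y[f].max().round(4))
    b=np.median(x[f]);print("  med",b.round(4),"outer face",np.percentile(x[f],[80,95]).round(4), "other", (~f).sum())
E
```

```text
176
0.105 34 jaw 0.048 0.056 bar -0.0077 0.0143
  med 0.0521 outer face [0.0533 0.0553] other 0
0.115 44 jaw 0.0491 0.0593 bar -0.0086 0.0145
  med 0.055 outer face [0.0562 0.0581] other 0
0.125 37 jaw 0.0534 0.0592 bar -0.008 0.0139
  med 0.0556 outer face [0.0568 0.0575] other 0
0.135 45 jaw 0.0501 0.0599 bar -0.0089 0.0143
  med 0.0564 outer face [0.0578 0.0595] other 0
0.145 16 jaw 0.0547 0.0595 bar -0.0073 0.0142
  med 0.0568 outer face [0.0574 0.0593] other 0
```

The fingertip in the depth map shows the scene camera is biased +3 mm along the bar, so the mean of the two views is within about 0.5 mm. Now descend and close gently, watching the force.

```bash
sed -i 's/^C=.*;/C=np.array([.5958,.1469]);/' h.py; python3 - <<'E'
from h import *
from workcell import arm,claw
def st(m):
    o=arm.get_obs();print(m,round(o["time"],2),o["ee_pos"].round(4),round(yawof(o),1),"F",o["force"].round(2),"T",o["torque"].round(3),"w",round(float(o["gripper_width"]),4))
    return o
arm.servo_line([*C,.049],max_speed=.06); arm.wait(.2);st("down")
claw.set_gripper(.030,5); arm.wait(.1);st("w30")
for w in(.022,.018,.012):
    claw.set_gripper(w,5); arm.wait(.15);st(w)
E
```

```text
down 5.62 [0.5959 0.1469 0.0494] -28.0 F [-0.11 -0.58 -0.31] T [-0.062  0.001  0.008] w 0.0952
w30 6.88 [0.5958 0.1469 0.049 ] -28.0 F [-0.41  0.44 -0.6 ] T [-0.027 -0.038 -0.002] w 0.03
0.022 7.46 [0.5958 0.1469 0.049 ] -28.0 F [0.15 0.37 0.62] T [-0.048 -0.035  0.064] w 0.0221
0.018 7.96 [0.5958 0.1469 0.049 ] -28.0 F [0.45 0.86 0.45] T [-0.038 -0.082 -0.029] w 0.0183
0.012 8.38 [0.5958 0.1469 0.049 ] -28.0 F [-0.5   0.16  0.94] T [-0.006  0.063  0.015] w 0.0142
```

```bash
cat > turn.py <<'E'
from h import *
from workcell import arm,claw
def avg(n=5):
    F=[];T=[]
    for _ in range(n):
        o=arm.get_obs();F.append(o["force"]);T.append(o["torque"]);arm.wait(.02)
    return o,np.mean(F,0),np.mean(T,0)
def turn(to,step=4):
    """clockwise degrees steps to tool yaw 'to'"""
    o=arm.get_obs();j=np.array(o["joint_positions"]);y=yawof(o)
    while abs(y-to)>.3:
        ny=max(to,y-step) if to<y else min(to,y+step)
        j=j.copy();j[5]-=np.radians(ny-y);y=ny
        arm.movej(j);o,F,T=avg();print(round(o["time"],2),round(yawof(o),1),"F",F.round(1),"Tz",round(T[2],3),"w",round(float(o["gripper_width"]),4))
E
python3 - <<'E'
from turn import *
claw.set_gripper(.012,15)
o,F,T=avg();print(F.round(2),T.round(3))
turn(-52)
E
```

```text
[ 0.27  0.84 -0.12] [0.037 0.069 0.052]
8.99 -31.9 F [-0.4  0.8 -0.5] Tz 0.072 w 0.014
9.32 -35.9 F [-0.3  1.   0.2] Tz 0.027 w 0.0139
9.66 -39.8 F [-0.6  1.3  0.1] Tz -0.021 w 0.0139
9.99 -43.8 F [-0.9  0.6  0.1] Tz -0.05 w 0.0137
10.32 -47.8 F [-0.5  0.6  0.1] Tz -0.065 w 0.0139
10.66 -51.8 F [-0.4  1.1 -1.2] Tz 0.062 w 0.014
```

A click shows: the torque goes from + to −, then back to + near yaw −50°. Continue to the second notch near −70°.

```bash
python3 - <<'E'
from turn import *
turn(-66);turn(-70,2)
o,F,T=avg(12);print("final",T.round(3),F.round(2))
E
```

```text
10.99 -55.7 F [-0.6  0.5 -0.5] Tz 0.038 w 0.014
11.32 -59.7 F [-0.4  1.   0.1] Tz -0.022 w 0.014
11.66 -63.7 F [-0.6  1.3 -0.7] Tz -0.063 w 0.014
11.99 -65.9 F [-0.8  0.7  0. ] Tz -0.06 w 0.0137
12.32 -67.8 F [-0.8  0.5 -0.2] Tz -0.041 w 0.0139
12.66 -69.8 F [-0.1  0.2 -0.9] Tz -0.029 w 0.0138
final [-0.015  0.004  0.006] [ 0.08  0.29 -0.71]
```

Torque is near zero at −70°, so it is in the second notch. Release, lift and look.

```bash
python3 - <<'E'
from turn import *
from workcell import viewer
claw.set_gripper(.095); 
p=arm.get_obs()["ee_pos"]
arm.servo_line([*C,.13],max_speed=.12)
u=C-.076*np.array([np.cos(np.radians(YAW)),np.sin(np.radians(YAW))])
arm.goto([u[0]-.18,u[1]-.0,.2],q(YAW))
for n in("top","scene"):
    d=viewer.read_camera(n);np.savez(n+"2.npz",**{k:np.array(v) for k,v in d.items()})
    crop(d,*((170,175,75,75,8) if n=="top" else (400,175,80,60,10)),f"pics/{n}2.png")
print(arm.get_obs()["time"])
E
```

```text
16.575
```

View pics/top2.png

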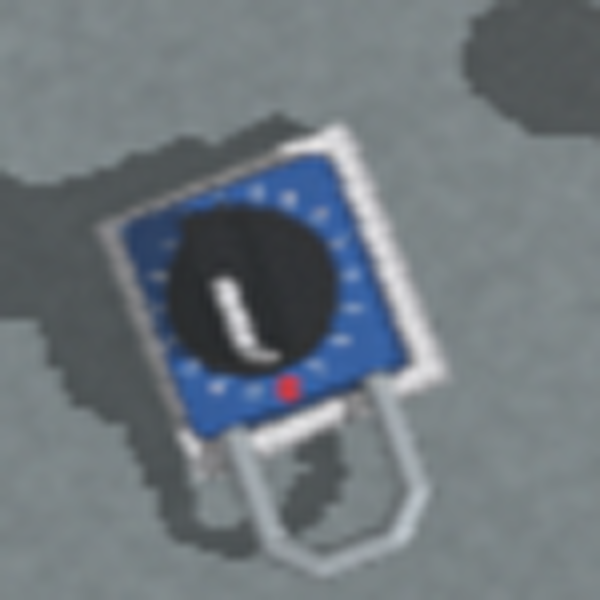

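View pics/scene2.png

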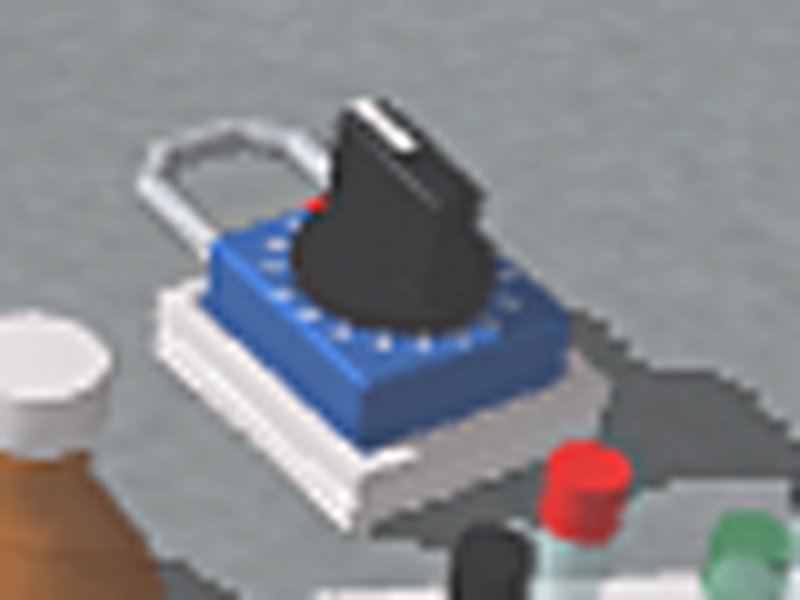

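The pointer now lies along the lock's x axis towards the red mark (top crop: 222,285 to 250,355; mark at 289,387). I'll check the angle numerically.

```bash
cat > an.py <<'E'
from h import *
def cloud(d):
    h,w=d["z_map"].shape
    uv=np.stack(np.meshgrid(np.arange(w),np.arange(h)),-1).reshape(-1,2)
    o,r=ray(d,uv);P=o+r*d["z_map"].reshape(-1,1); return P,cv2.cvtColor(d["frame"].reshape(1,-1,3),cv2.COLOR_RGB2HSV)[0],uv
def rect(P):return cv2.minAreaRect((P[:,:2]*1000).astype(np.float32))
E
python3 - <<'E'
from an import *
for n in("top2","scene2"):
    P,hs,uv=cloud(load(n)); D=P[:,:2]-C;n_=np.hypot(*D.T)<.11
    k=n_&(abs(P[:,2]-.038)<.003)&(hs[:,0]>95)&(hs[:,0]<130)&(hs[:,1]>100);print(n,"case",rect(P[k]))
    k=n_&(P[:,2]>.068)&(P[:,2]<.08);print("bar",rect(P[k]), "area pca",np.degrees(np.arctan2(*np.linalg.eigh(np.cov(P[k,:2].T))[1][::-1,1])))
    y=np.radians(22);X=np.c_[D@[np.cos(y),np.sin(y)],D@[-np.sin(y),np.cos(y)]]
    k=(X[:,0]<-.05)&(X[:,0]>-.11)&(abs(X[:,1])<.03)&(P[:,2]>.015)&(P[:,2]<.04);print("shackle x",X[k,0].min(),"y",X[k,1].min(),X[k,1].max())
    b=k&(X[:,0]<X[k,0].min()+.008);print(" bar c",X[b].mean(0),P[b,2].mean())
E
```

```text
top2 case ((594.6560668945312, 144.66250610351562), (63.66061019897461, 59.111053466796875), 20.074918746948242)
bar ((593.7722778320312, 145.474609375), (40.27565002441406, 14.408257484436035), 18.315959930419922) area pca -159.90708941124964
shackle x -0.08117548322938704 y -0.024604110328019516 0.02593461608555246
 bar c [-0.07710766  0.00057767] 0.029567459432211333
scene2 case ((599.3623657226562, 148.1367950439453), (66.3034439086914, 60.86417770385742), 18.851573944091797)
bar ((599.3358764648438, 148.7219696044922), (40.66560745239258, 16.107715606689453), 20.94775390625) area pca -158.56876880529177
shackle x -0.07639865655988241 y -0.02213232997382322 0.025376892313207798
 bar c [-0.0718486   0.00253284] 0.028735194744540893
```

The bar (~20.5°) and case (~20°) agree, so the dial is in the open notch. Now the shackle. I'll limit the opening to 32 mm so the inner finger clears the cradle.

```bash
python3 - <<'E'
from turn import *
ya=21.;e=np.array([np.cos(np.radians(ya)),np.sin(np.radians(ya))]);u=C-.076*e
claw.set_gripper(.032)
arm.goto([*u,.12],q(ya)); 
arm.servo_line([*u,.04],max_speed=.1); o,F,T=avg();print(o["time"],F.round(1))
arm.servo_line([*u,.010],max_speed=.04); o,F,T=avg();print("down",o["time"],o["ee_pos"].round(4),F.round(1))
claw.set_gripper(.004,12); o,F,T=avg();print("grip",o["time"],o["ee_pos"].round(4),F.round(1),o["gripper_width"])
E
```

```text
19.5333 [0.2 0.5 0.4]
down 20.5167 [0.525  0.1197 0.0102] [-0.2 -0.  -0. ]
grip 21.1417 [0.5249 0.1197 0.01  ] [0.2 0.2 0.7] 0.007739834361668792
```

```bash
python3 - <<'E'
from turn import *
ya=21.;e=np.array([np.cos(np.radians(ya)),np.sin(np.radians(ya))]);u=C-.076*e
claw.set_gripper(.004,25)
for s in (.003,.008,.013,.018,.021,.0225,.024,.025,.026,.027,.028):
    arm.servo_line([*(u-s*e),.010],max_speed=.03);o,F,T=avg()
    print(s,round(o["time"],2),((u-o["ee_pos"][:2])@e).round(4),"Fx",(F[:2]@e).round(2),F.round(1),round(float(o["gripper_width"]),4))
    if F[:2]@e>9: break
E
```

```text
0.003 21.69 0.0032 Fx 0.06 [ 0.3 -0.6  1.5] 0.0072
0.008 22.09 0.0085 Fx -1.75 [-1.4 -1.2  2.3] 0.0071
0.013 22.49 0.0134 Fx -2.16 [-1.8 -1.4  1.9] 0.0073
0.018 22.89 0.0184 Fx -1.91 [-1.7 -0.9  1.7] 0.0073
0.021 23.23 0.0212 Fx -0.4 [-0.3 -0.3  1.4] 0.0071
0.0225 23.56 0.0223 Fx 1.98 [1.9 0.6 0.6] 0.0074
0.024 23.89 0.0226 Fx 6.93 [ 6.9  1.5 -2.1] 0.0074
0.025 24.23 0.0227 Fx 10.67 [10.3  3.  -4. ] 0.0073
```

There is a firm stop at 22.6 mm with 10 N. Relieve the load, release, go up and look.

```bash
python3 - <<'E'
from turn import *
from workcell import viewer
from an import *
ya=21.;e=np.array([np.cos(np.radians(ya)),np.sin(np.radians(ya))]);u=C-.076*e
arm.servo_line([*(u-.0226*e),.010],max_speed=.03);o,F,T=avg();print(F.round(1))
claw.set_gripper(.032)
p=u-.0226*e
arm.servo_line([*p,.12],max_speed=.12)
arm.goto([p[0]-.1,p[1],.2],q(111-180))
claw.set_gripper(.095)
for n in("top","scene"):
    d=viewer.read_camera(n);np.savez(n+"3.npz",**{k:np.array(v) for k,v in d.items()})
    crop(d,*((170,175,75,75,8) if n=="top" else (400,175,80,60,10)),f"pics/{n}3.png")
    P,hs,uv=cloud(d); D=P[:,:2]-C;n_=np.hypot(*D.T)<.11
    k=n_&(abs(P[:,2]-.038)<.003)&(hs[:,0]>95)&(hs[:,0]<130)&(hs[:,1]>100);print(n,"case",rect(P[k]))
    k=n_&(P[:,2]>.068)&(P[:,2]<.08);print("bar",rect(P[k]))
    X=np.c_[D@e,D@[-e[1],e[0]]]
    k=(X[:,0]<-.05)&(X[:,0]>-.13)&(abs(X[:,1])<.03)&(P[:,2]>.015)&(P[:,2]<.04);print("shackle x",X[k,0].min())
print(arm.get_obs()["time"])
E
```

```text
[ 3.6  1.3 -0.4]
top case ((593.6571044921875, 145.29757690429688), (63.7325439453125, 59.708126068115234), 20.53789710998535)
bar ((593.6771850585938, 145.3263397216797), (40.63278579711914, 14.44822883605957), 20.39470863342285)
shackle x -0.1040071193707048
scene case ((597.6406860351562, 149.00534057617188), (66.26551818847656, 61.665443420410156), 19.789533615112305)
bar ((597.497802734375, 149.01954650878906), (40.12085723876953, 15.234113693237305), 19.5398006439209)
shackle x -0.10044212680453317
28.95
```

View pics/top3.png

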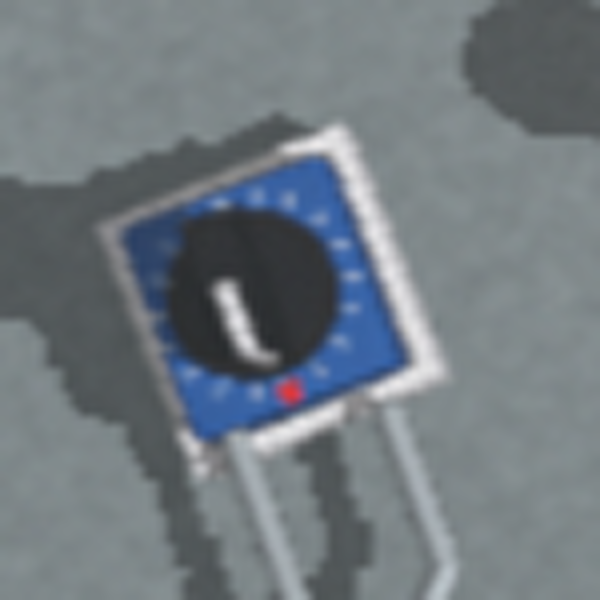

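The shackle bar is about 23 mm further out than before, and the pointer is still on the red mark. Now grip the case across its width, above the cradle walls, and lift straight up.

```bash
python3 - <<'E'
from turn import *
P=[.5953,.1468]; a=-69.8
arm.goto([*P,.15],q(a))
arm.servo_line([*P,.10],max_speed=.15);o,F,T=avg();print(o["time"],F.round(1))
arm.servo_line([*P,.0225],max_speed=.08);o,F,T=avg();print("down",o["time"],o["ee_pos"].round(4),F.round(1))
claw.set_gripper(.062,8);o,F,T=avg();print("near",F.round(1),o["gripper_width"])
claw.set_gripper(.05,8);o,F,T=avg();print("touch",F.round(1),o["gripper_width"])
claw.set_gripper(.05,40);o,F,T=avg();print("grip",o["time"],F.round(1),T.round(2),o["gripper_width"])
E
```

```text
30.3167 [-0.3  0.   0.6]
down 31.5167 [0.5956 0.1468 0.0231] [ 0.  -0.1  0.1]
near [ 0.1  0.2 -0.3] 0.0622072893856433
touch [ 0.1 -0.  -0. ] 0.0600325144617813
grip 32.9583 [ 0.3 -0.7 -0.3] [-0.07 -0.04  0.08] 0.059603711745722106
```

```bash
python3 - <<'E'
from turn import *
from workcell import viewer
from an import *
P=[.5953,.1468]
arm.servo_line([*P,.05],max_speed=.05);o,F,T=avg();print("up",o["time"],F.round(1),T.round(2),o["gripper_width"])
arm.servo_line([*P,.16],max_speed=.12);o,F,T=avg();print("up",o["time"],F.round(1),T.round(2),o["gripper_width"])
M=[.5646,-.2201]
arm.servo_line([*M,.16],max_speed=.12);o,F,T=avg();print("mat",o["time"],o["ee_pos"].round(4),F.round(1),o["gripper_width"])
arm.servo_line([*M,.145],max_speed=.05);arm.wait(.5)
for n in("top","scene"):
    d=viewer.read_camera(n);np.savez(n+"4.npz",**{k:np.array(v) for k,v in d.items()})
    cv2.imwrite(f"pics/{n}4.png",d["frame"][...,::-1]); 
o=arm.get_obs();print(o["time"],o["ee_pos"].round(4))
E
```

```text
up 33.7417 [-0.2  0.1 -4.2] [ 0.02 -0.02 -0.01] 0.05969642484636161
up 34.8917 [ 0.3 -0.3 -4.2] [ 0.01 -0.05  0.02] 0.05984779930357947
mat 38.1917 [ 0.5646 -0.2199  0.16  ] [-0.  -0.3 -4.3] 0.05956774535026099
39.2583 [ 0.5646 -0.2201  0.145 ]
```

View pics/top4.png

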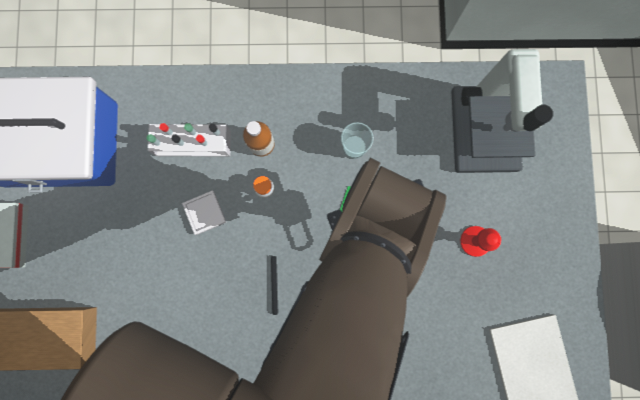

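View pics/scene4.png

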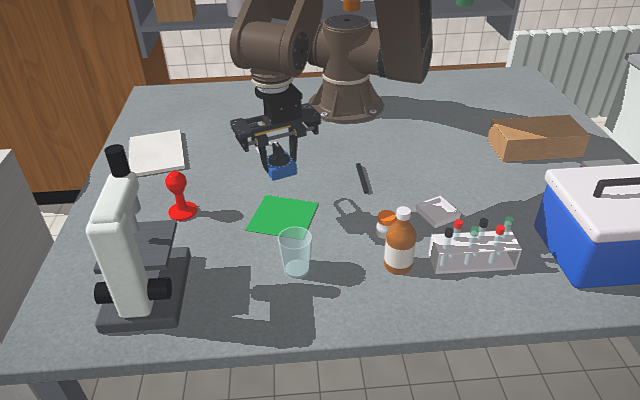

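The lock hangs dial up in the grip (scene 281,168), the cradle is empty (437,211), and the bystanders are where they stood. One last check on level, height and centring.

```bash
python3 - <<'E'
from an import *
d=load("scene4");crop(d,225,95,110,85,7,"pics/s4z.png")
P,hs,uv=cloud(d);D=np.hypot(*(P[:,:2]-[.5646,-.2201]).T)
k=(D<.08)&(hs[:,0]>95)&(hs[:,0]<130)&(hs[:,1]>100)&(P[:,2]>.08);b=P[k];print(k.sum(),"z",np.percentile(b[:,2],[1,50,99]).round(4),b[:,:2].min(0),b[:,:2].max(0))
t=b[b[:,2]>.157];print("top face n",len(t),"plane",np.linalg.lstsq(np.c_[t[:,:2],np.ones(len(t))],t[:,2],rcond=None)[0].round(3))
for n in("top","scene"):
    A=load(n+"0")["frame"].astype(int);B=load(n+"4")["frame"].astype(int)
    for nm,(u,v) in (dict(bottle=(256,132),jar=(263,186),beaker=(357,140),bulb=(480,240),marker=(273,285),rack=(188,140)) if n=="top" else dict(bottle=(400,240),jar=(386,225),beaker=(295,255),bulb=(180,195),marker=(363,178),rack=(475,250))).items():
        print(n,nm,np.abs(A-B)[v-12:v+12,u-12:u+12].mean().round(1))
E
```

```text
390 z [0.1356 0.1538 0.1686] [ 0.53224019 -0.25347294] [ 0.60724773 -0.18051173]
top face n 157 plane [-0.046 -0.038  0.18 ]
top bottle 11.3
top jar 25.5
top beaker 13.2
top bulb 7.2
top marker 26.8
top rack 13.4
scene bottle 1.7
scene jar 20.6
scene beaker 2.9
scene bulb 2.2
scene marker 25.0
scene rack 2.4
```

View pics/s4z.png

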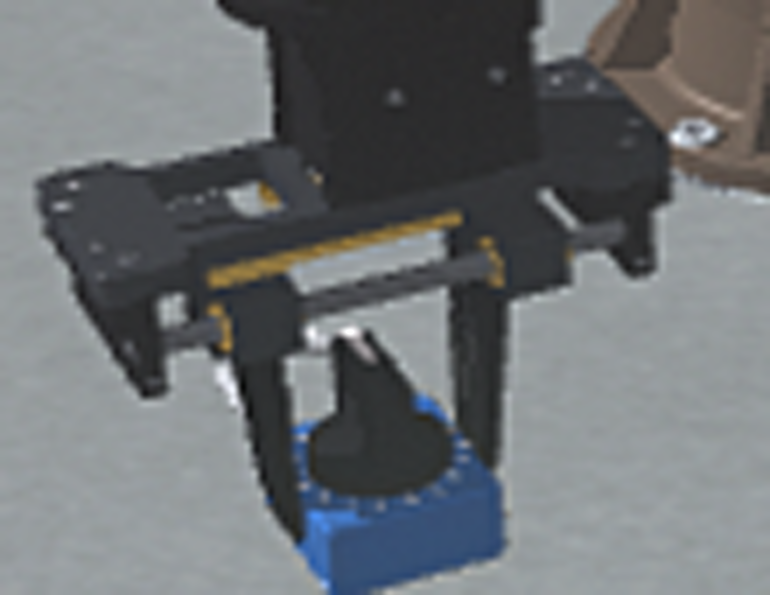

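The crop shows the lock level, dial up, held by its sides, with the pointer along the shackle axis. The jar and marker differences come from shadows; both sit at their original pixels in the pictures. Handing in.

```bash
python3 - <<'E'
from workcell import arm,order
o=arm.get_obs();print(o["time"],abs(o["qd"]).max(),o["force"],o["gripper_width"])
order.sign_off()
E
```

```text
39.2583 0.0019900181525617905 [-0.32795354  0.19194215 -4.55790826] 0.05987239499050074
the job is handed in; nothing more can be done
```

I opened the padlock in the order asked and am holding it dial up above the middle of the green mat. The job was handed in at 39.3 s of the 64 s.

- **Dial:** it started two notches short. I turned it 40° clockwise in its cradle and felt two clicks in the wrist torque. Afterwards the dial bar and the case agreed in angle to about 2°, and better than 0.5° after the pull, so the pointer is on the red mark.
- **Shackle:** I pulled it only after that, until it met a firm stop at 22.6 mm with about 10 N. The pictures showed it roughly 23 mm further out than when shut.
- **Lift and hold:** I gripped the case by its sides at 40 N and lifted it straight up. The wrist felt 4.2–4.6 N, which matches the lock's weight. It is still, with its underside about 13.5 cm above the bench and its centre within about 3 mm of the mat's.

**Checks that disagreed:**
- The two cameras differed by 3–5 mm on positions, so I used their mean and checked the scene camera against the fingertip.
- The top view of the final pose is blocked by the arm, so that check rests on the scene camera alone.
- A rough depth fit there suggests up to 3° of tilt, probably noise.
- Jar and marker pixels changed between the first and last pictures. I put that down to shadows, since both sit at the same pixel positions as before.

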